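# Close a two-part silicone mould in the hand-cranked mould clamp

## Task

Stand the loose mould half in the channel of the mould clamp, between the half already there and the moving jaw, with its cavity facing the other half's cavity, and let go of it. Then take the crank by its loose grip sleeve and keep hold of that sleeve while you turn clockwise, until the jaw has pushed the two halves together against the anvil and the grip needs about 5 N more than it took to run the empty jaw; squeeze no harder, or the silicone distorts. Turn the crank by its sleeve only, let go of it at the end, and leave the other things on the bench alone.

Things in the scene. Friction and masses are not known exactly. Their poses are not given: they have to be found in the camera images.
- clamp: Mould clamp fixed to the bench: aluminium bed 110 mm (its x) by 350 mm (its y), top 20 mm above the bench. Origin: centre of its underside, z up; at yaw 0 its axes are the world's. The anvil stands at the -y end, the gear housing (grey, 76x62 mm, top 89 mm above the bench) with the crank at the +y end. The anvil pad's face is at y = -0.118 to -0.110, as last set and locked; this is not measured.
- bed_spot (a point): Point on the bed's top face in the middle of the channel, at clamp x = 0, y = -0.026, about half-way between the half in the clamp and the open jaw: where to stand the loose half. Axes as the clamp's. The channel lies between two steel guide rails, 70 mm apart and 10 mm high above the bed.
- crank_axis (a point): Point on the crank's upright axis of turning, 145 mm above the bench (clamp x = -0.014, y = 0.115). The crank's arm is 95 to 108 mm above the bench, its hub up to 115 mm.
- grip_mid (a point): Point on the axis of the black plastic grip sleeve, 166 mm above the bench. The sleeve is an upright round grip, 28 mm thick there, its foot 112 mm and its top 192 mm above the bench. It spins freely on a pin on the end of the crank arm, 65 mm from the crank's axis. A small steel washer ends the pin 5 mm above it.
- sleeve: The same grip sleeve; origin on its axis at its foot, 54 mm under grip_mid. A friction brake holds the crank where it is left, so running it takes a steady 7 to 9 N at the sleeve, across the crank arm; squeezing adds 1 N there for every 11 N between jaw and mould. The brake also holds the squeeze after letting go.
- crank (a joint): Angle of the crank (rad), growing clockwise seen from above; starts between 0 and 2.4. At 1.2 the sleeve lies from the axis towards the clamp's +y; at 0 it is 1.2 rad counter-clockwise from there. Each rad moves the jaw 6 mm towards the anvil. From 0, the jaw meets the closed mould at about 9.2 to 10.5 rad, as the anvil is set.
- jaw: Moving jaw: an upright steel plate, 58 mm wide and 48 mm high, with an 8 mm rubber facing that gives 1 mm for every 22 N, and behind it a toothed ram that runs through the housing. Its origin is that of the clamp while the crank reads 0; it moves towards the clamp's -y.
- jaw_face (a point): Middle of the rubber facing's pressing face (unloaded), 47 mm above the bench, at clamp y = 0.025 while the crank reads 0; it looks to the clamp's -y.
- half_a: Mould half already standing in the channel, loose, some mm before the anvil pad: a block of beige silicone 62 mm wide (its x), 40 mm thick (its y), 56 mm high, with an open rectangular cavity and four small round keys in the face that looks to +y. Origin: centre of its underside, z up.
- face_a (a point): Middle of half_a's cavity face, at its y = +0.020, z = 0.028.
- half_b: The loose mould half, standing upright on the bench right of the clamp: the same block (62 wide in x, 40 thick in y, 56 high, 0.1 to 0.2 kg), its cavity in the face that looks to its -y. It starts turned no more than 0.5 rad from the world's axes. Origin: centre of its underside, z up. Grasp it across its 62 mm width, high enough that the fingertips clear the 10 mm rails.
- face_b (a point): Middle of half_b's cavity face, at its y = -0.020, z = 0.028. In the closed mould face_a and face_b meet.
- tape_measure: Bystander: yellow tape measure, 64x76x31 mm, lying on the bench near the robot.
- pliers_blue: Bystander: pliers with blue handles, 180 mm long, lying near the robot.
- potted_plug: Bystander: black round potted plug, 72 mm wide, 73 mm high, behind the clamp.
- tape_roll: Bystander: roll of blue tape, 66 mm wide, 18 mm high, behind the clamp.
Mind the look-alikes: they are no part of the job. Leave any blue or turquoise look-alike of the half_b alone.

How it is judged:
By the outcome, as a careful person would: the job done as asked, in the order asked, and still so for the second after the job is handed in, with the robot touching nothing.
It also fails if it takes over 72 s, if anything falls off the work surface, if the arm or the gripper's body presses on something with over 40 N, if the wrist force passes 120 N, or if a joint passes its speed limit or range.

## Robot

A 6-joint arm with a two-finger parallel gripper is mounted at the origin on a cart in front of the work surface, level with it; the furniture and walls round the work are solid. World frame = base frame: x ahead of the robot, y to its left, z up, the work surface at z = 0. Lengths are in m, angles in degrees, forces in N, time in s.
With the tool pointing down it reaches from about 0.4 to 0.825 m from the base axis. Payload 7 kg.
Tool frame: the origin (TCP) lies at the very end of the fingers, on their centre line; the grasp point (between the pads) lies 19 mm behind it; z points along the fingers, y is the line along which they close (so a half turn about z gives the same grasp; the last joint's range is limited). The gripper opens to 88 mm and grips with 3 to 60 N. Pads are 19 mm wide; open, the fingers measure 130 mm over their backs; the gripper's body (78 mm by 193 mm) begins 47 mm behind the grasp point.
Start: joints at [89.215, 20.546, 0.682, 0, -70.136, -16.507], TCP at [0.201, 0.644, 0.227] pointing down, gripper open.
Joint ranges: [-176.03, 176.03], [-82.01, 121.73], [-58.28, 71.71], [-173.87, 95.51], [-174.79, -0.11], [-173.66, 173.66]. Speed limits (degrees/s): [136.94, 136.94, 172.46, 180, 180, 180].

## Interface

Orientations are given as [roll, pitch, yaw] about the fixed x, y, z axes, in that order (R = Rz(yaw) Ry(pitch) Rx(roll)).
In Python, from plant import r gives the robot as it stands. The module is installed in compiled form; this text tells all that it offers.
- The arm moves only by the tool jog_arm, never from a script. Its arguments are lists of equal length, an entry for each row: "travel": the shift along the tool's x, y, z each as a share of 50 cm, from -1 to 1, a list of three; "dr": the turn, a rotation vector about the tool's x, y, z each as a share of 360 degrees, from -1 to 1, a list of three; "claw": the opening, from 0 (shut) to 1 (fully open). A call has exactly 10 rows; each row is the pose to reach, as a shift and turn from the pose commanded when the call began, along the tool's axes at that moment, turning the shorter way round; what a row does not reach only later rows make up. A row lasts 1/8 s, in which the tool goes at most 62.5 mm and 10.7 degrees, less where a joint would pass 70% of its speed; a pose out of reach is approached as far as the arm can. A call with a number of a shift or a turn outside -1 to 1 is refused whole. A call with a gripper value outside its range is refused whole. The fingers move at their own pace and stop on an object; "newtons" is the grip in N (left out, the last holds). Time passes only in rows, so rows that repeat a pose let the fingers close, or fill a call up. It gives the time, the measured TCP pose, the force, the opening and the grip force at its end, in the units of the state.
- r.get_state(): the state, without advancing time (a new reading comes with each control period).
- r.capture(name): name is "side" or "top" or "wrist"; returns a dict with "pixels" (420x560x3 uint8, red, green, blue), "range_z" (420x560 float32, m along the optical axis (not along the pixel's ray), 0 where there is no reading), "fx", "fy", "cx", "cy" (pixels), "position" and "attitude" of the camera in the world; the wrist camera has in their place "hand_eye" (4x4, takes a point from camera to tool coordinates, whose origin is the TCP and whose axes are the flange's). Camera axes: x right, y up, looking along -z (the intrinsics and any distortion apply to the point x, -y, -z); pixel columns grow to the right and rows downward; lengths in m; the calibration is good to about 2 mm. The wrist camera is an equidistant fisheye: a pixel r from the principal point sees the ray r / f radians off the axis. A picture is of the moment at which its call begins: read the wrist's pose just before it.
- r.close_job(): hands the job in; it is judged then, once.
Trained networks look in the newest picture that a camera, given by its name, has taken for a name from the list of things; names that differ only in an ending like _2 or _b are one class to them, and where a whole thing is asked for, a point or a joint stands for the part that bears it (a point fixed in the world has none). Each returns a list of dicts, best first, with "conf" (0 to 1); they miss things now and then, are a little off and sometimes report something else, mostly with a low value. They report only what shows in the picture. A call takes as long as a camera call. They do not tell look-alikes from the thing itself.
- r.boxes_of(name, camera): "extent" ([left, top, right, bottom] in pixels, round what is visible of it).
- r.regions_of(name, camera): "pixels" (420x560 bool, what is visible of it) and "extent" ([left, top, right, bottom] in pixels, round what is visible of it).
- r.tip_of(name, camera): "at" ([column, row] in pixels: a listed point, or the origin of a listed thing).
The state is a dict: "time_s": time; "joints": joint angles; "qd": joint speeds; "joint_torque": joint torques, N m; "tcp_pos": TCP position; "eef_rot": TCP orientation; "contact_force": force on the tool from outside, world axes, zero at the start; "moment": the same for the moment, N m; "gripper_width": finger opening in m; "gripper_force": force on a finger pad.
Only numpy, scipy, OpenCV 4.12 (cv2) and the standard library are available. Lean on these libraries where they do the work, as an engineer would, in place of code of your own. Each camera call takes 0.05 s, during which the arm holds its last target. There are 200 camera calls.

## Working session

There is one attempt and no reset: what is moved stays moved. The work goes in short steps, Python scripts to look and compute and a tool call to move; the robot and the scene stay as the last step left them, time stands still between calls to the robot, and variables do not carry over. Pictures are saved under pics/ and viewed, at most 10 in all, crops included, and the job is handed in when it is done.

Besides the shell and the picture viewer there is one more tool, called after ">>>" by a JSON object that holds its "fn" and its "kwargs", one argument or row to a line. jog_arm: Moves the arm, as the interface text tells. Its arguments: {"type":"object","properties":{"travel":{"type":"array"},"dr":{"type":"array"},"claw":{"type":"array"},"newtons":{"type":"number"}},"required":["travel","dr","claw"]}

```bash
mkdir -p pics; cat > h.py <<'E'
import numpy as np, cv2
from scipy.spatial.transform import Rotation as R
from plant import r
def att(a):
    a=np.array(a,float)
    if a.shape==(3,3): return a
    if a.size==4: return R.from_quat(a).as_matrix()
    return R.from_euler('xyz',a.ravel(),degrees=True).as_matrix()
def cloud(c):
    h,w=c['range_z'].shape; v,u=np.mgrid[:h,:w]; z=c['range_z']
    P=np.stack([(u-c['cx'])/c['fx']*z,-(v-c['cy'])/c['fy']*z,-z],-1)
    return P@att(c['attitude']).T+np.array(c['position'])
def save(c,n,crop=None,s=1):
    im=c['pixels'][:,:,::-1]
    if crop: im=im[crop[1]:crop[3],crop[0]:crop[2]]
    cv2.imwrite('pics/'+n,cv2.resize(im,None,fx=s,fy=s,interpolation=cv2.INTER_CUBIC))
E
python3 - <<'E'
from h import *
for n in('top','side'):
    c=r.capture(n); save(c,n+'1.png'); print(n,c['position'],c['attitude'],c['fx'],c['cx'],c['cy'],[k for k in c])
    P=cloud(c)
    np.save(n+'P.npy',P)
    for t in('clamp','half_b','sleeve','jaw','crank','half_a'):
        for d in r.regions_of(t,n)[:4]:
            m=d['pixels']&(c['range_z']>0); print(t,round(d['conf'],2),d['extent'],np.median(P[m],0).round(3) if m.any() else '')
    for t in('clamp','half_b','half_a','grip_mid','sleeve','crank_axis','bed_spot','jaw_face','face_a','face_b'):
        for d in r.tip_of(t,n)[:3]:
            a=np.round(d['at']).astype(int); print(t,round(d['conf'],2),a,P[min(a[1],419),min(a[0],559)].round(3))
print(r.get_state())
E
```

```text
top [ 0.47223035 -0.01442051  1.45827148] [ 4.85120409e+00  5.40517751e-02 -9.11725367e+01] 496.09256573667176 287.1826782048204 216.93259787179804 ['pixels', 'range_z', 'fx', 'fy', 'cx', 'cy', 'position', 'attitude']
clamp 0.84 [171.9, 219.0, 320.2, 274.1] [0.508 0.098 0.027]
clamp 0.26 [273.7, 232.3, 290.0, 255.3] [ 0.521 -0.005  0.077]
half_b 0.92 [341.7, 248.9, 366.0, 268.6] [ 0.473 -0.199  0.056]
half_b 0.84 [278.2, 230.7, 291.3, 253.9] [ 0.519 -0.005  0.076]
half_b 0.72 [185.1, 232.7, 216.1, 262.8] [0.52  0.221 0.116]
half_b 0.7 [237.9, 291.2, 256.6, 316.9] [0.355 0.099 0.055]
sleeve 0.41 [275.2, 230.5, 293.1, 252.1] [ 0.522 -0.005  0.076]
sleeve 0.3 [185.5, 274.3, 209.7, 301.7] [0.393 0.251 0.031]
jaw 0.61 [171.3, 231.3, 251.9, 258.9] [0.498 0.137 0.057]
jaw 0.37 [277.3, 277.3, 330.3, 316.5] [ 0.371 -0.062  0.01 ]
crank 0.84 [185.5, 231.9, 218.2, 262.8] [0.518 0.22  0.114]
half_a 0.92 [341.7, 248.9, 366.0, 268.6] [ 0.473 -0.199  0.056]
half_a 0.84 [278.2, 230.7, 291.3, 253.9] [ 0.519 -0.005  0.076]
half_a 0.72 [185.1, 232.7, 216.1, 262.8] [0.52  0.221 0.116]
half_a 0.7 [237.9,
[... 2593 characters left out ...]
.032  0.07 ]
{'time_s': 1.7, 'joints': array([ 8.92164257e+01,  2.05457629e+01,  6.81378374e-01, -2.39837086e-03,
       -7.01345389e+01, -1.65073644e+01]), 'qd': array([ 0.07153347,  0.05026927, -0.04719617,  0.04503146,  0.02970528,
       -0.03118069]), 'joint_torque': array([-1.76041729e-03, -5.82372236e+01,  2.93300593e+01,  7.00268626e+00,
        1.23164750e-02, -2.78651129e-05]), 'tcp_pos': array([0.20061736, 0.64447145, 0.22655602]), 'eef_rot': array([-1.79999609e+02,  2.46860431e-03, -1.72917537e+01]), 'contact_force': array([-0.20985161, -0.72662469,  0.47429513]), 'moment': array([-0.02240643,  0.04320347, -0.04465329]), 'gripper_force': 0.0, 'gripper_width': 0.08760740275049879}
```

View pics/top1.png

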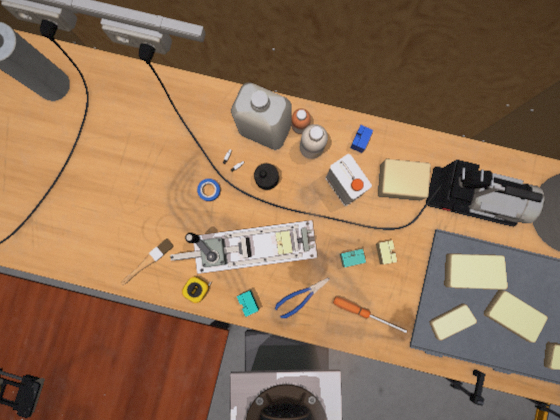

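View pics/side1.png

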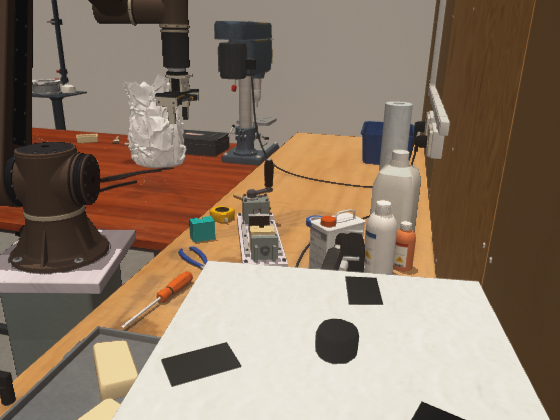

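Top view: the beige block with cavity at (388,251) is half_b. Look-alikes are turquoise at (353,257) and (247,303), blue at (361,138), and half_a in the clamp at (286,243). The clamp runs from (198,255) to (315,240), with the sleeve at about (192,240).

```bash
python3 - <<'E'
from h import *
c=r.capture('top'); P=cloud(c); save(c,'crop1.png',(165,215,415,315),3.2)
def rect(m,n):
    X=P[m][:,:2]; q=cv2.minAreaRect((X*1000).astype(np.float32)); print(n,m.sum(),q,np.median(P[m],0).round(4))
v,u=np.mgrid[:420,:560]
def box(a,b,cc,d): return (u>=a)&(u<cc)&(v>=b)&(v<d)
Z=P[...,2]
rect(box(372,236,404,270)&(Z>.045)&(Z<.07),'half_b')
rect(box(180,210,330,285)&(Z>.012)&(Z<.026),'bed')
rect(box(190,225,325,275)&(Z>.082)&(Z<.095),'housing')
rect(box(180,225,240,275)&(Z>.098)&(Z<.12),'arm')
rect(box(180,220,240,275)&(Z>.18)&(Z<.21),'sleeve top')
rect(box(268,225,298,262)&(Z>.066)&(Z<.085),'half_a')
rect(box(215,225,262,275)&(Z>.055)&(Z<.078),'jaw')
E
```

```text
half_b 306 ((487.6028137207031, -296.8793029785156), (61.6083869934082, 40.92930221557617), 9.532086372375488) [ 0.4864 -0.2945  0.0569]
bed 2194 ((509.5178527832031, 67.33383178710938), (406.85382080078125, 214.95921325683594), 88.81096649169922) [0.5107 0.0655 0.0207]
housing 455 ((508.666259765625, 77.31117248535156), (76.0152816772461, 295.6021728515625), 5.733088970184326) [0.5035 0.1825 0.0889]
arm 198 ((505.0898132324219, 204.1458282470703), (61.47285842895508, 63.76195526123047), 83.43407440185547) [0.4984 0.2034 0.109 ]
sleeve top 88 ((534.1331176757812, 235.28512573242188), (25.373565673828125, 25.564014434814453), 39.396785736083984) [0.5334 0.2329 0.192 ]
half_a 368 ((521.4642333984375, -13.855777740478516), (61.92069625854492, 57.813961029052734), 7.052715301513672) [ 0.5222 -0.0107  0.0759]
jaw 273 ((501.0196838378906, 141.24404907226562), (72.19670867919922, 100.19410705566406), 6.269728183746338) [0.5065 0.1096 0.069 ]
```

View pics/crop1.png

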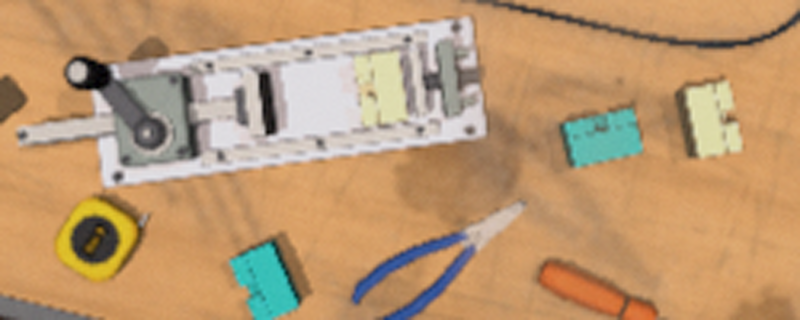

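Crop: half_b at crop (710,118) is beige, upright, with its gate notch and cavity on the right (-y). The turquoise blocks at (602,135) and (268,278) are the look-alikes. half_a at (380,88) has its notches to the left (+y). The sleeve is at (85,72) and the crank axis at (150,132).

```bash
cat >> h.py <<'E'
def plan(pos,yaw,s=None):
    "shares of travel and turn from the measured pose to pos, tool down with yaw"
    s=s or r.get_state(); R0=R.from_euler('xyz',s['eef_rot'],degrees=True); R1=R.from_euler('xyz',[180,0,yaw],degrees=True)
    t=R0.inv().apply(np.array(pos)-s['tcp_pos'])/.5; d=(R0.inv()*R1).as_rotvec(degrees=True)/360
    print('travel',t.round(4),'dr',d.round(4))
E
python3 - <<'E'
from h import *
c=r.capture('top'); P=cloud(c); Z=P[...,2]; v,u=np.mgrid[:420,:560]
def box(a,b,cc,d): return (u>=a)&(u<cc)&(v>=b)&(v<d)
def rect(m):
    q=cv2.minAreaRect((P[m][:,:2]*1000).astype(np.float32)); print(q)
rect(box(195,225,240,275)&(Z>.082)&(Z<.095))
rect(box(275,225,298,262)&(Z>.070)&(Z<.082))
m=box(191,218,322,276)&(Z>.014)&(Z<.035); 
m=cv2.erode(cv2.morphologyEx(m.astype(np.uint8),cv2.MORPH_OPEN,np.ones((2,2))),np.ones((1,1)))>0
n,l,st,_=cv2.connectedComponentsWithStats(m.astype(np.uint8)); k=1+np.argmax(st[1:,4]); rect(l==k)
m=box(240,220,310,262)&(Z>.026)&(Z<.034)
X=P[m][:,:2]
plan([.42,.2,.26],-50)
E
```

```text
((497.0484313964844, 193.89996337890625), (76.00579833984375, 62.286460876464844), 6.0669026374816895)
((521.3914794921875, -13.836250305175781), (61.772544860839844, 57.718013763427734), 7.07562780380249)
((508.8971862792969, 77.98323059082031), (110.14786529541016, 354.2421875), 6.384130477905273)
travel [ 0.6831  0.7184 -0.0668] dr [-0.     -0.      0.0909]
```

>>> {"fn": "jog_arm", "kwargs": {
  "travel": [
    [0.683, 0.718, -0.067],
    [0.683, 0.718, -0.067],
    [0.683, 0.718, -0.067],
    [0.683, 0.718, -0.067],
    [0.683, 0.718, -0.067],
    [0.683, 0.718, -0.067],
    [0.683, 0.718, -0.067],
    [0.683, 0.718, -0.067],
    [0.683, 0.718, -0.067],
    [0.683, 0.718, -0.067]
  ],
  "dr": [
    [0, 0, 0.091],
    [0, 0, 0.091],
    [0, 0, 0.091],
    [0, 0, 0.091],
    [0, 0, 0.091],
    [0, 0, 0.091],
    [0, 0, 0.091],
    [0, 0, 0.091],
    [0, 0, 0.091],
    [0, 0, 0.091]
  ],
  "claw": [1, 1, 1, 1, 1, 1, 1, 1, 1, 1]
}}

```text
time_s: 3.05
tcp_pos: [0.4201, 0.2, 0.2602]
eef_rot: [-180.0, 0.0, -50.1]
contact_force: [1.2, -0.6, -0.1]
gripper_width: 0.0873
gripper_force: 0.0
```

```bash
python3 - <<'E'
from h import *
s=r.get_state(); print(s['time_s'],s['tcp_pos'],s['eef_rot'],s['joints'])
plan([.4876,-.297,.2],-80.5)
E
```

```text
3.05 [0.42013249 0.2000071  0.26023181] [-1.79967362e+02  1.14238834e-02 -5.01282348e+01] [ 4.97950612e+01 -1.01225092e+00 -2.14671838e+01 -6.00859314e-03
 -6.95109489e+01 -9.92119773e+00]
travel [0.8494 0.5337 0.12  ] dr [-0.0001  0.0001  0.0844]
```

>>> {"fn": "jog_arm", "kwargs": {
  "travel": [
    [0.849, 0.534, 0.12],
    [0.849, 0.534, 0.12],
    [0.849, 0.534, 0.12],
    [0.849, 0.534, 0.12],
    [0.849, 0.534, 0.12],
    [0.849, 0.534, 0.12],
    [0.849, 0.534, 0.12],
    [0.849, 0.534, 0.12],
    [0.849, 0.534, 0.12],
    [0.849, 0.534, 0.12]
  ],
  "dr": [
    [0, 0, 0.084],
    [0, 0, 0.084],
    [0, 0, 0.084],
    [0, 0, 0.084],
    [0, 0, 0.084],
    [0, 0, 0.084],
    [0, 0, 0.084],
    [0, 0, 0.084],
    [0, 0, 0.084],
    [0, 0, 0.084]
  ],
  "claw": [1, 1, 1, 1, 1, 1, 1, 1, 1, 1]
}}

```text
time_s: 4.3
tcp_pos: [0.4883, -0.2959, 0.1993]
eef_rot: [179.9, 0.0, -80.3]
contact_force: [0.1, 0.1, 0.2]
gripper_width: 0.0873
gripper_force: 0.0
```

```bash
cat >> h.py <<'E'
def wcloud(s,c):
    h,w=c['range_z'].shape; v,u=np.mgrid[:h,:w]; x=(u-c['cx'])/c['fx']; y=(v-c['cy'])/c['fy']; th=np.hypot(x,y)+1e-9
    k=np.tan(np.minimum(th,1.5))/th; z=c['range_z']
    Q=np.stack([x*k*z,-y*k*z,-z],-1); T=np.array(c['hand_eye'])
    Q=Q@T[:3,:3].T+T[:3,3]
    return Q@R.from_euler('xyz',s['eef_rot'],degrees=True).as_matrix().T+s['tcp_pos']
E
python3 - <<'E'
from h import *
s=r.get_state(); c=r.capture('wrist'); print(s['tcp_pos'],s['eef_rot'],s['joints'],s['contact_force'])
save(c,'w1.png'); P=wcloud(s,c); Z=P[...,2]
for k in range(1):
    m=(c['range_z']>0)&(Z>.048)&(Z<.065)&(np.hypot(P[...,0]-.4876,P[...,1]+.297)<.06)
    print(m.sum(),cv2.minAreaRect((P[m][:,:2]*1000).astype(np.float32)),np.median(Z[m]))
d=(c['range_z']>0)&(abs(Z)<.02); print('bench',np.median(Z[d]))
plan([.4876,-.297,.03],-80.5)
E
```

```text
[ 0.48826499 -0.29593759  0.19933363] [ 1.79934729e+02  3.72046968e-02 -8.02757073e+01] [-1.15984984e+01  1.19853663e+01 -1.49320885e+01 -1.22430591e-02
 -6.31568774e+01  2.13283477e+01] [0.05682083 0.09576852 0.24320934]
2546 ((486.9267883300781, -296.6718444824219), (62.38172912597656, 39.570648193359375), 9.676614761352539) 0.05609276363634934
bench 0.0006530820530114834
travel [0.003  0.0019 0.3397] dr [0.0001 0.0001 0.0008]
```

View pics/w1.png

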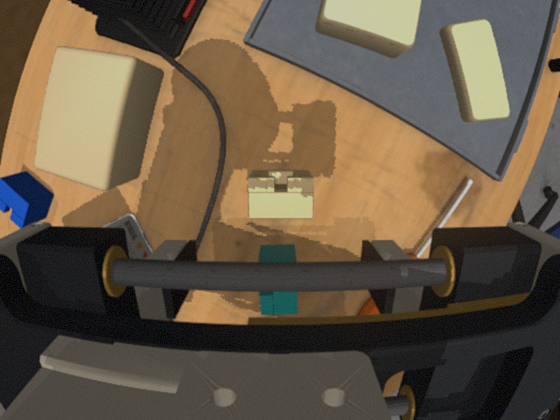

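The block at (280,195), seen from above with its cavity towards the picture's top (-y), agrees with the top camera. The turquoise block at (278,280) is clear. Descending and grasping.

>>> {"fn": "jog_arm", "kwargs": {
  "travel": [
    [0.002, -0.002, 0.11],
    [0.002, -0.002, 0.22],
    [0.002, -0.002, 0.3],
    [0.002, -0.002, 0.338],
    [0.002, -0.002, 0.338],
    [0.002, -0.002, 0.338],
    [0.002, -0.002, 0.338],
    [0.002, -0.002, 0.338],
    [0.002, -0.002, 0.338],
    [0.002, -0.002, 0.338]
  ],
  "dr": [
    [0, 0, 0],
    [0, 0, 0],
    [0, 0, 0],
    [0, 0, 0],
    [0, 0, 0],
    [0, 0, 0],
    [0, 0, 0],
    [0, 0, 0],
    [0, 0, 0],
    [0, 0, 0]
  ],
  "claw": [1, 1, 1, 1, 1, 0, 0, 0, 0, 0],
  "newtons": 15
}}

```text
time_s: 5.6
tcp_pos: [0.4891, -0.2976, 0.032]
eef_rot: [-180.0, -0.0, -80.3]
contact_force: [-2.1, 2.2, 8.1]
gripper_width: 0.0618
gripper_force: 15.0
```

>>> {"fn": "jog_arm", "kwargs": {
  "travel": [
    [0, 0, -0.05],
    [0, 0, -0.15],
    [0, 0, -0.25],
    [0, 0, -0.3],
    [0, 0, -0.3],
    [0, 0, -0.3],
    [0, 0, -0.3],
    [0, 0, -0.3],
    [0, 0, -0.3],
    [0, 0, -0.3]
  ],
  "dr": [
    [0, 0, 0],
    [0, 0, 0],
    [0, 0, 0],
    [0, 0, 0],
    [0, 0, 0],
    [0, 0, 0],
    [0, 0, 0],
    [0, 0, 0],
    [0, 0, 0],
    [0, 0, 0]
  ],
  "claw": [0, 0, 0, 0, 0, 0, 0, 0, 0, 0]
}}

```text
time_s: 6.85
tcp_pos: [0.489, -0.2975, 0.1808]
eef_rot: [180.0, 0.0, -80.3]
contact_force: [-0.1, -0.4, -2.0]
gripper_width: 0.0622
gripper_force: 15.0
```

```bash
python3 - <<'E'
from h import *
plan([.5119,.0522,.16],-83.6)
plan([.5119,.0522,.16],96.4)
print(r.get_state()['contact_force'])
E
```

```text
travel [-0.6817 -0.1631  0.0417] dr [0.0001 0.     0.0092]
travel [-0.6817 -0.1631  0.0417] dr [-0.000e+00  1.000e-04 -4.908e-01]
[-0.1041415  -0.41461908 -1.99092539]
```

>>> {"fn": "jog_arm", "kwargs": {
  "travel": [
    [-0.682, -0.163, 0.02],
    [-0.682, -0.163, 0.02],
    [-0.682, -0.163, 0.02],
    [-0.682, -0.163, 0.02],
    [-0.682, -0.163, 0.02],
    [-0.682, -0.163, 0.02],
    [-0.682, -0.163, 0.02],
    [-0.682, -0.163, 0.02],
    [-0.682, -0.163, 0.02],
    [-0.682, -0.163, 0.02]
  ],
  "dr": [
    [0, 0, 0.009],
    [0, 0, 0.009],
    [0, 0, 0.009],
    [0, 0, 0.009],
    [0, 0, 0.009],
    [0, 0, 0.009],
    [0, 0, 0.009],
    [0, 0, 0.009],
    [0, 0, 0.009],
    [0, 0, 0.009]
  ],
  "claw": [0, 0, 0, 0, 0, 0, 0, 0, 0, 0]
}}

```text
time_s: 8.1
tcp_pos: [0.5119, 0.0515, 0.1711]
eef_rot: [-180.0, -0.0, -83.6]
contact_force: [-0.1, -0.5, -0.5]
gripper_width: 0.0623
gripper_force: 15.0
```

```bash
python3 - <<'E'
from h import *
s=r.get_state(); c=r.capture('wrist'); print(s['tcp_pos'],s['eef_rot'])
save(c,'w2.png'); P=wcloud(s,c); Z=P[...,2]; ok=c['range_z']>0
a=np.radians(6.4); C=np.array([.509,.078]); D=P[...,:2]-C
X=D[...,0]*np.cos(a)+D[...,1]*np.sin(a); Y=-D[...,0]*np.sin(a)+D[...,1]*np.cos(a)
# half_a top, rails, held block in clamp coords
m=ok&(Z>.068)&(Z<.084)&(abs(X)<.04)&(Y<-.04)&(Y>-.108)
print('half_a',m.sum(),cv2.minAreaRect((np.stack([X,Y],-1)[m]*1000).astype(np.float32)),np.median(Z[m]))
for y0 in np.arange(-.12,.0,.015):
    m=ok&(Z>.026)&(Z<.034)&(abs(Y-y0)<.0075)&(abs(X)<.05)
    l=X[m&(X<0)];h=X[m&(X>0)]
    print(round(y0,3),[ (len(q),np.percentile(q,[3,97]).round(4)) for q in(l,h) if len(q)>5])
m=ok&(abs(Z-.020)<.004)&(abs(X)<.1)&(abs(Y)<.2); print('bed',m.sum(),np.median(Z[m]),X[m].min(),X[m].max(),Y[m].min(),Y[m].max())
E
```

```text
[0.51185801 0.05149644 0.17112624] [-1.79995557e+02 -7.66562006e-04 -8.36092926e+01]
half_a 3733 ((1.2638473510742188, -82.13081359863281), (62.382423400878906, 39.64824676513672), 0.5900502800941467) 0.07622717052241337
-0.12 [(208, array([-0.0441, -0.0328])), (200, array([0.0373, 0.0484]))]
-0.105 [(189, array([-0.0441, -0.0295])), (200, array([0.0373, 0.0485]))]
-0.09 [(177, array([-0.0443, -0.0349])), (186, array([0.0383, 0.0487]))]
-0.075 [(205, array([-0.0444, -0.001 ])), (251, array([0.0017, 0.0488]))]
-0.06 [(197, array([-0.0439, -0.001 ])), (224, array([0.0017, 0.0483]))]
-0.045 [(201, array([-0.0443, -0.033 ])), (199, array([0.0376, 0.0486]))]
-0.03 [(197, array([-0.0447, -0.0331])), (197, array([0.0377, 0.0494]))]
-0.015 [(65, array([-0.0439, -0.0327])), (64, array([0.0375, 0.0488]))]
bed 7512 0.020190308135908885 -0.0530321332104044 0.05776510515932801 -0.1718846994608194 0.11163182181221937
```

View pics/w2.png

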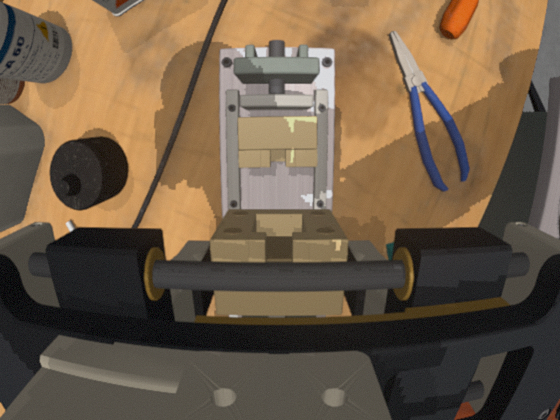

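Picture: half_a is at (278,140) in the channel with the anvil above it. The held block is at (280,250) with its cavity facing half_a. I'll compare the held block with the rails in this same camera.

```bash
python3 - <<'E'
from h import *
s=r.get_state(); c=r.capture('wrist'); P=wcloud(s,c); Z=P[...,2]; ok=c['range_z']>0
a=np.radians(6.4); C=np.array([.509,.078]); D=P[...,:2]-C
X=D[...,0]*np.cos(a)+D[...,1]*np.sin(a); Y=-D[...,0]*np.sin(a)+D[...,1]*np.cos(a)
m=ok&(Z>.188)&(Z<.205)&(abs(X)<.05)&(Y<.0)&(Y>-.06)
print('held',m.sum(),cv2.minAreaRect((np.stack([X,Y],-1)[m]*1000).astype(np.float32)),np.median(Z[m]))
print(np.percentile(X[m],[0,1,2,50,98,99,100]).round(4),np.percentile(Y[m],[0,1,2,50,98,100]).round(4))
m=ok&(Z>.145)&(Z<.186)&(abs(X)<.05)&(Y<.0)&(Y>-.06)
print('face',m.sum(),np.percentile(X[m],[0,1,50,99,100]).round(4),np.percentile(Y[m],[1,5,10,50]).round(4))
E
```

```text
held 7040 ((0.08110427856445312, -24.939922332763672), (95.83018493652344, 41.01458740234375), 0.02252146415412426) 0.19519880761810662
[-0.0478 -0.0441 -0.0414  0.0001  0.042   0.0446  0.048 ] [-0.0454 -0.0448 -0.0447 -0.0351 -0.0057 -0.0044]
face 3651 [-0.0466 -0.0438  0.      0.0446  0.0474] [-0.0452 -0.0449 -0.0448 -0.0424]
```

>>> {"fn": "jog_arm", "kwargs": {
  "travel": [
    [0, -0.004, 0.06],
    [0, -0.004, 0.12],
    [0, -0.004, 0.17],
    [0, -0.004, 0.2],
    [0, -0.004, 0.22],
    [0, -0.004, 0.23],
    [0, -0.004, 0.235],
    [0, -0.004, 0.235],
    [0, -0.004, 0.235],
    [0, -0.004, 0.235]
  ],
  "dr": [
    [0, 0, 0],
    [0, 0, 0],
    [0, 0, 0],
    [0, 0, 0],
    [0, 0, 0],
    [0, 0, 0],
    [0, 0, 0],
    [0, 0, 0],
    [0, 0, 0],
    [0, 0, 0]
  ],
  "claw": [0, 0, 0, 0, 0, 0, 0, 0, 0, 0]
}}

```text
time_s: 9.45
tcp_pos: [0.514, 0.0527, 0.0539]
eef_rot: [-180.0, 0.0, -83.5]
contact_force: [-1.1, -0.3, -2.2]
gripper_width: 0.0617
gripper_force: 15.0
```

>>> {"fn": "jog_arm", "kwargs": {
  "travel": [
    [0, 0, 0.002],
    [0, 0, 0.003],
    [0, 0, 0.004],
    [0, 0, 0.004],
    [0, 0, 0.004],
    [0, 0, 0.004],
    [0, 0, 0.004],
    [0, 0, 0.004],
    [0, 0, 0.004],
    [0, 0, 0.004]
  ],
  "dr": [
    [0, 0, 0],
    [0, 0, 0],
    [0, 0, 0],
    [0, 0, 0],
    [0, 0, 0],
    [0, 0, 0],
    [0, 0, 0],
    [0, 0, 0],
    [0, 0, 0],
    [0, 0, 0]
  ],
  "claw": [0, 0, 0, 0, 0, 0, 0, 0, 0, 0]
}}

```text
time_s: 10.7
tcp_pos: [0.5139, 0.0526, 0.052]
eef_rot: [-180.0, -0.0, -83.5]
contact_force: [-3.4, 0.6, 5.8]
gripper_width: 0.0614
gripper_force: 15.0
```

Contact with the bed (+8 N, z as expected). Opening and lifting.

>>> {"fn": "jog_arm", "kwargs": {
  "travel": [
    [0, 0, 0],
    [0, 0, 0],
    [0, 0, 0],
    [0, 0, 0],
    [0, 0, -0.02],
    [0, 0, -0.06],
    [0, 0, -0.16],
    [0, 0, -0.28],
    [0, 0, -0.38],
    [0, 0, -0.4]
  ],
  "dr": [
    [0, 0, 0],
    [0, 0, 0],
    [0, 0, 0],
    [0, 0, 0],
    [0, 0, 0],
    [0, 0, 0],
    [0, 0, 0],
    [0, 0, 0],
    [0, 0, 0],
    [0, 0, 0]
  ],
  "claw": [1, 1, 1, 1, 1, 1, 1, 1, 1, 1]
}}

```text
time_s: 11.95
tcp_pos: [0.5154, 0.053, 0.2564]
eef_rot: [-179.6, 0.1, -83.5]
contact_force: [-1.3, 0.8, -0.7]
gripper_width: 0.0877
gripper_force: 0.0
```

```bash
python3 - <<'E'
from h import *
s=r.get_state(); print(s['tcp_pos'],s['contact_force'])
c=r.capture('wrist'); save(c,'w3.png'); P=wcloud(s,c); Z=P[...,2]; ok=c['range_z']>0
def cl(P):
    a=np.radians(6.4); D=P[...,:2]-np.array([.509,.078])
    return D[...,0]*np.cos(a)+D[...,1]*np.sin(a),-D[...,0]*np.sin(a)+D[...,1]*np.cos(a)
X,Y=cl(P)
for lo,hi in((-.108,-.0495),(-.0495,.006)):
    m=ok&(Z>.068)&(Z<.084)&(abs(X)<.04)&(Y>lo)&(Y<hi)
    print(m.sum(),cv2.minAreaRect((np.stack([X,Y],-1)[m]*1000).astype(np.float32)),np.median(Z[m]))
c=r.capture('top'); P=cloud(c); Z=P[...,2]; X,Y=cl(P); ok=c['range_z']>0
# sleeve top and hub
m=ok&(Z>.185)&(Z<.2)&(np.hypot(P[...,0]-.534,P[...,1]-.235)<.03)
X2=P[m][:,:2]; print('sleeve',m.sum(),cv2.minEnclosingCircle((X2*1000).astype(np.float32)))
m=ok&(Z>.1115)&(Z<.118)&(np.hypot(P[...,0]-.482,P[...,1]-.191)<.03)
print('hub',m.sum(),cv2.minEnclosingCircle((P[m][:,:2]*1000).astype(np.float32)),np.median(P[m],0))
E
```

```text
[0.51544181 0.05298699 0.25635108] [-1.26723866  0.83938765 -0.73734901]
2116 ((1.4563369750976562, -81.80634307861328), (61.72724914550781, 39.84307861328125), 0.39245709776878357) 0.07615611879473241
2059 ((2.309999465942383, -24.412084579467773), (62.49537658691406, 40.0290641784668), 0.06678658723831177) 0.0760743930915529
sleeve 16 ((539.8046875, 236.17031860351562), 8.672586441040039)
hub 0 ((0.0, 0.0), 0.0) [nan nan nan]
  return _methods._mean(a, axis=axis, dtype=dtype,
  ret = um.true_divide(
```

View pics/w3.png

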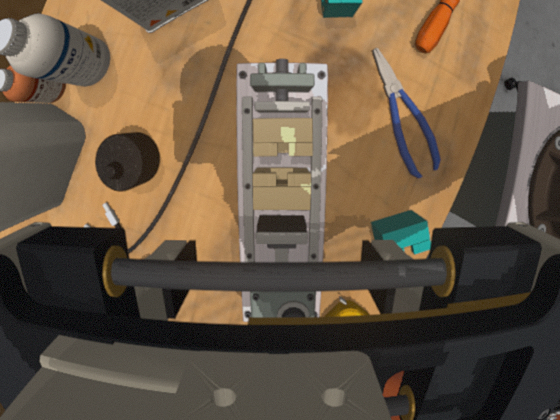

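half_b stands at (283,190) in the channel, cavity to half_a (283,135), with a 17 mm gap and centred. Now a closer look at the sleeve.

```bash
python3 - <<'E'
from h import *
plan([.535,.30,.27],-83.6)
E
```

```text
travel [-0.4866 -0.0971 -0.0326] dr [-0.0005  0.0002  0.0002]
```

>>> {"fn": "jog_arm", "kwargs": {
  "travel": [
    [-0.12, -0.025, -0.03],
    [-0.24, -0.05, -0.03],
    [-0.36, -0.075, -0.03],
    [-0.487, -0.097, -0.03],
    [-0.487, -0.097, -0.03],
    [-0.487, -0.097, -0.03],
    [-0.487, -0.097, -0.03],
    [-0.487, -0.097, -0.03],
    [-0.487, -0.097, -0.03],
    [-0.487, -0.097, -0.03]
  ],
  "dr": [
    [0, 0, 0],
    [0, 0, 0],
    [0, 0, 0],
    [0, 0, 0],
    [0, 0, 0],
    [0, 0, 0],
    [0, 0, 0],
    [0, 0, 0],
    [0, 0, 0],
    [0, 0, 0]
  ],
  "claw": [1, 1, 1, 1, 1, 1, 1, 1, 1, 1]
}}

```text
time_s: 13.3
tcp_pos: [0.5347, 0.2996, 0.2668]
eef_rot: [-180.0, 0.0, -83.6]
contact_force: [0.4, -0.0, -0.0]
gripper_width: 0.0877
gripper_force: 0.0
```

```bash
python3 - <<'E'
from h import *
s=r.get_state(); print(s['tcp_pos'],s['eef_rot'],s['contact_force'])
c=r.capture('wrist'); save(c,'w4.png'); P=wcloud(s,c); Z=P[...,2]; ok=c['range_z']>0
near=np.hypot(P[...,0]-.536,P[...,1]-.2355)<.04
for lo,hi in((.186,.2),(.194,.2),(.12,.186)):
    m=ok&near&(Z>lo)&(Z<hi); print(lo,m.sum(), (cv2.minEnclosingCircle((P[m][:,:2]*1000).astype(np.float32)),np.median(P[m],0).round(4)) if m.any() else '')
m=ok&(Z>.111)&(Z<.119)&(np.hypot(P[...,0]-.484,P[...,1]-.191)<.025)
if m.any(): print('hub',m.sum(),cv2.minEnclosingCircle((P[m][:,:2]*1000).astype(np.float32)),np.median(P[m],0))
m=ok&(Z>.084)&(Z<.093)&(np.hypot(P[...,0]-.499,P[...,1]-.194)<.06)
if m.any(): print('hous',m.sum(),cv2.minAreaRect((P[m][:,:2]*1000).astype(np.float32)))
for t in('grip_mid','sleeve','crank_axis'): print(t,[(round(d['conf'],2),d['at']) for d in r.tip_of(t,'wrist')[:2]])
E
```

```text
[0.53468838 0.29961093 0.26683744] [-1.79981337e+02  1.77128899e-02 -8.35603922e+01] [ 0.41286494 -0.03193679 -0.01540723]
0.186 839 (((533.3834838867188, 236.3195343017578), 12.327199935913086), array([0.534 , 0.2364, 0.1928]))
0.194 383 (((533.295654296875, 236.35403442382812), 7.8960185050964355), array([0.5334, 0.2366, 0.1972]))
0.12 206 (((533.5562744140625, 236.468017578125), 13.98892879486084), array([0.5351, 0.2365, 0.1832]))
hub 454 ((484.86309814453125, 194.2559814453125), 12.534610748291016) [0.48525626 0.19453167 0.1141804 ]
hous 2456 ((496.2071228027344, 195.3415985107422), (76.0899658203125, 62.13862609863281), 5.318688869476318)
grip_mid [(0.64, [288.1, 132.9])]
sleeve [(0.63, [286.4, 130.4]), (0.36, [317.4, 7.6])]
crank_axis [(0.67, [352.6, 93.7])]
```

View pics/w4.png

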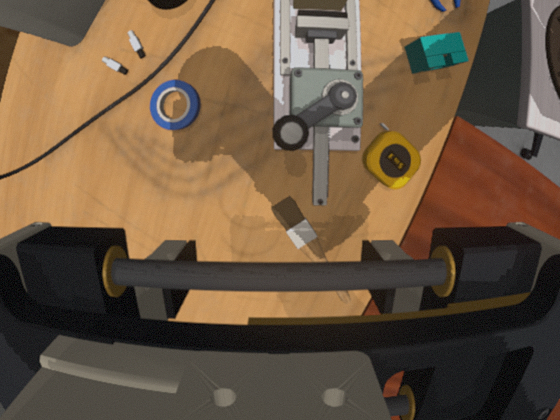

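The sleeve top is at (290,132), hub at (342,95) and housing at (327,100). The hub-to-sleeve distance is 64 mm, as it should be. Going down on the sleeve.

>>> {"fn": "jog_arm", "kwargs": {
  "travel": [
    [0.06, 0.008, 0],
    [0.125, 0.0165, 0.02],
    [0.125, 0.0165, 0.1],
    [0.125, 0.0165, 0.18],
    [0.125, 0.0165, 0.23],
    [0.125, 0.0165, 0.24],
    [0.125, 0.0165, 0.24],
    [0.125, 0.0165, 0.24],
    [0.125, 0.0165, 0.24],
    [0.125, 0.0165, 0.24]
  ],
  "dr": [
    [0, 0, 0],
    [0, 0, 0],
    [0, 0, 0],
    [0, 0, 0],
    [0, 0, 0],
    [0, 0, 0],
    [0, 0, 0],
    [0, 0, 0],
    [0, 0, 0],
    [0, 0, 0]
  ],
  "claw": [1, 1, 1, 1, 1, 1, 0.6, 0.4, 0, 0],
  "newtons": 30
}}

```text
time_s: 14.75
tcp_pos: [0.5336, 0.2371, 0.1471]
eef_rot: [-180.0, 0.0, -83.5]
contact_force: [0.8, 0.3, 0.1]
gripper_width: 0.0533
gripper_force: 0.0
```

>>> {"fn": "jog_arm", "kwargs": {
  "travel": [
    [0, 0, 0],
    [0, 0, 0],
    [0, 0, 0],
    [0, 0, 0],
    [0, 0, 0],
    [0, 0, 0],
    [0, 0, 0],
    [0, 0, 0],
    [0, 0, 0],
    [0, 0, 0]
  ],
  "dr": [
    [0, 0, 0],
    [0, 0, 0],
    [0, 0, 0],
    [0, 0, 0],
    [0, 0, 0],
    [0, 0, 0],
    [0, 0, 0],
    [0, 0, 0],
    [0, 0, 0],
    [0, 0, 0]
  ],
  "claw": [0, 0, 0, 0, 0, 0, 0, 0, 0, 0]
}}

```text
time_s: 16.0
tcp_pos: [0.5332, 0.2369, 0.1465]
eef_rot: [180.0, -0.0, -83.5]
contact_force: [-4.5, -0.6, 3.8]
gripper_width: 0.0275
gripper_force: 30.0
```

```bash
cat >> h.py <<'E'
A=np.array([.4848,.194])
def force():
    s=r.get_state(); d=s['tcp_pos'][:2]-A; n=d/np.linalg.norm(d); t=np.array([n[1],-n[0]]); f=s['contact_force'][:2]
    ang=np.degrees(np.arctan2(d[1],d[0])); print('t',s['time_s'],'ang',ang.round(2),'rad',np.linalg.norm(d).round(4),'tang resist',(-f@t).round(2),'radial',(f@n).round(2),s['contact_force'].round(1),s['tcp_pos'].round(4),s['gripper_width'])
    return s
def arc(a0,steps,rad=.065,yaw=-83.56):
    "tool shares for a circle from commanded angle a0 (deg), clockwise steps"
    x=np.array([np.cos(np.radians(yaw)),np.sin(np.radians(yaw))]); y=np.array([x[1],-x[0]]); p=lambda a:rad*np.array([np.cos(np.radians(a)),np.sin(np.radians(a))])
    print([[round(float((p(a0-q)-p(a0))@x/.5),4),round(float((p(a0-q)-p(a0))@y/.5),4),0] for q in steps])
E
python3 - <<'E'
from h import *
force(); arc(41,[4,8,12,16,20,24,28,32,36,40])
E
```

```text
t 16.0 ang 41.53 rad 0.0647 tang resist 2.53 radial -3.83 [-4.5 -0.6  3.8] [0.5332 0.2369 0.1465] 0.02747345807464174
[[0.0076, -0.0049, 0], [0.0156, -0.0092, 0], [0.0239, -0.013, 0], [0.0324, -0.0162, 0], [0.0411, -0.0188, 0], [0.0499, -0.0207, 0], [0.0589, -0.0221, 0], [0.0679, -0.0228, 0], [0.077, -0.0229, 0], [0.0861, -0.0224, 0]]
```

>>> {"fn": "jog_arm", "kwargs": {
  "travel": [
    [0.0076, -0.0049, 0],
    [0.0156, -0.0092, 0],
    [0.0239, -0.013, 0],
    [0.0324, -0.0162, 0],
    [0.0411, -0.0188, 0],
    [0.0499, -0.0207, 0],
    [0.0589, -0.0221, 0],
    [0.0679, -0.0228, 0],
    [0.077, -0.0229, 0],
    [0.0861, -0.0224, 0]
  ],
  "dr": [
    [0, 0, 0],
    [0, 0, 0],
    [0, 0, 0],
    [0, 0, 0],
    [0, 0, 0],
    [0, 0, 0],
    [0, 0, 0],
    [0, 0, 0],
    [0, 0, 0],
    [0, 0, 0]
  ],
  "claw": [0, 0, 0, 0, 0, 0, 0, 0, 0, 0]
}}

```text
time_s: 17.25
tcp_pos: [0.5491, 0.1971, 0.1465]
eef_rot: [-180.0, 0.1, -83.5]
contact_force: [-8.8, 8.3, 3.1]
gripper_width: 0.0271
gripper_force: 30.0
```

```bash
python3 - <<'E'
from h import *
force(); arc(1,range(10,101,10))
E
```

```text
t 17.25 ang 2.75 rad 0.0643 tang resist 8.73 radial -8.37 [-8.8  8.3  3.1] [0.5491 0.1971 0.1465] 0.02707789110902858
[[0.0223, 0.0041, 0], [0.0435, 0.012, 0], [0.0631, 0.0235, 0], [0.0803, 0.0382, 0], [0.0947, 0.0557, 0], [0.1059, 0.0754, 0], [0.1135, 0.0967, 0], [0.1173, 0.1191, 0], [0.1171, 0.1417, 0], [0.113, 0.164, 0]]
```

>>> {"fn": "jog_arm", "kwargs": {
  "travel": [
    [0.0223, 0.0051, 0],
    [0.0435, 0.013, 0],
    [0.0631, 0.0243, 0],
    [0.0803, 0.039, 0],
    [0.0947, 0.0565, 0],
    [0.1059, 0.0762, 0],
    [0.1135, 0.0975, 0],
    [0.1173, 0.12, 0],
    [0.1171, 0.1425, 0],
    [0.113, 0.165, 0]
  ],
  "dr": [
    [0, 0, 0],
    [0, 0, 0],
    [0, 0, 0],
    [0, 0, 0],
    [0, 0, 0],
    [0, 0, 0],
    [0, 0, 0],
    [0, 0, 0],
    [0, 0, 0],
    [0, 0, 0]
  ],
  "claw": [0, 0, 0, 0, 0, 0, 0, 0, 0, 0]
}}

```text
time_s: 18.5
tcp_pos: [0.4758, 0.1301, 0.1467]
eef_rot: [-179.8, -0.0, -83.5]
contact_force: [7.8, -2.4, -7.0]
gripper_width: 0.0273
gripper_force: 30.0
```

```bash
python3 - <<'E'
from h import *
force(); arc(-99,range(10,101,10))
from scipy.optimize import least_squares
p=np.array([[.5332,.2369],[.5491,.1971],r.get_state()['tcp_pos'][:2]])
print(least_squares(lambda c:np.linalg.norm(p-c,axis=1)-.065,A).x)
E
```

```text
t 18.5 ang -97.97 rad 0.0646 tang resist 8.04 radial 1.31 [ 7.8 -2.4 -7. ] [0.4758 0.1301 0.1467] 0.027346382531652124
[[-0.0079, 0.0212, 0], [-0.0194, 0.0408, 0], [-0.0341, 0.058, 0], [-0.0516, 0.0724, 0], [-0.0713, 0.0836, 0], [-0.0926, 0.0912, 0], [-0.115, 0.095, 0], [-0.1376, 0.0948, 0], [-0.1599, 0.0907, 0], [-0.1812, 0.0828, 0]]
[0.48408811 0.19446745]
```

>>> {"fn": "jog_arm", "kwargs": {
  "travel": [
    [-0.0079, 0.0212, 0],
    [-0.0194, 0.0408, 0],
    [-0.0341, 0.058, 0],
    [-0.0516, 0.0724, 0],
    [-0.0713, 0.0836, 0],
    [-0.0926, 0.0912, 0],
    [-0.115, 0.095, 0],
    [-0.1376, 0.0948, 0],
    [-0.16, 0.0907, 0],
    [-0.1812, 0.0828, 0]
  ],
  "dr": [
    [0, 0, 0],
    [0, 0, 0],
    [0, 0, 0],
    [0, 0, 0],
    [0, 0, 0],
    [0, 0, 0],
    [0, 0, 0],
    [0, 0, 0],
    [0, 0, 0],
    [0, 0, 0]
  ],
  "claw": [0, 0, 0, 0, 0, 0, 0, 0, 0, 0]
}}

```text
time_s: 19.75
tcp_pos: [0.4217, 0.2135, 0.1465]
eef_rot: [179.9, -0.2, -83.6]
contact_force: [-4.6, -7.6, 8.0]
gripper_width: 0.0273
gripper_force: 30.0
```

```bash
sed -i 's/^A=.*/A=np.array([.4841,.1945])/' h.py; python3 - <<'E'
from h import *
force(); arc(161,range(10,101,10))
E
```

```text
t 19.75 ang 163.07 rad 0.0652 tang resist 8.65 radial 2.22 [-4.6 -7.6  8. ] [0.4217 0.2135 0.1465] 0.027303640325774627
[[-0.0195, -0.0115, 0], [-0.0368, -0.0262, 0], [-0.0512, -0.0436, 0], [-0.0624, -0.0634, 0], [-0.07, -0.0847, 0], [-0.0737, -0.1071, 0], [-0.0736, -0.1297, 0], [-0.0695, -0.152, 0], [-0.0616, -0.1732, 0], [-0.0501, -0.1928, 0]]
```

>>> {"fn": "jog_arm", "kwargs": {
  "travel": [
    [-0.0195, -0.0115, 0],
    [-0.0368, -0.0262, 0],
    [-0.0512, -0.0436, 0],
    [-0.0624, -0.0634, 0],
    [-0.07, -0.0847, 0],
    [-0.0737, -0.1071, 0],
    [-0.0736, -0.13, 0],
    [-0.0695, -0.152, 0],
    [-0.0616, -0.1732, 0],
    [-0.05, -0.193, 0]
  ],
  "dr": [
    [0, 0, 0],
    [0, 0, 0],
    [0, 0, 0],
    [0, 0, 0],
    [0, 0, 0],
    [0, 0, 0],
    [0, 0, 0],
    [0, 0, 0],
    [0, 0, 0],
    [0, 0, 0]
  ],
  "claw": [0, 0, 0, 0, 0, 0, 0, 0, 0, 0]
}}

```text
time_s: 21.0
tcp_pos: [0.5152, 0.2515, 0.1465]
eef_rot: [179.9, 0.0, -83.5]
contact_force: [-9.6, 1.8, 6.1]
gripper_width: 0.0271
gripper_force: 30.0
```

```bash
python3 - <<'E'
from h import *
force(); arc(61,range(5,51,5))
s=r.get_state()
P=cloud(r.capture('top')); X=P[...,0]-.511; Y=P[...,1]-.0783; a=np.radians(6.4)
X,Y=X*np.cos(a)+Y*np.sin(a),-X*np.sin(a)+Y*np.cos(a); Z=P[...,2]
for y in np.arange(-.14,.02,.005):
    m=(abs(X)<.02)&(abs(Y-y)<.0025)&(Z>.01); print(round(y,3),np.median(Z[m]).round(3) if m.any() else None,end='; ')
E
```

```text
t 21.0 ang 61.37 rad 0.0649 tang resist 9.29 radial -3.03 [-9.6  1.8  6.1] [0.5152 0.2515 0.1465] 0.027055525209042662
[[0.007, -0.0089, 0], [0.0147, -0.0172, 0], [0.0231, -0.0248, 0], [0.0322, -0.0317, 0], [0.0418, -0.0377, 0], [0.0519, -0.0429, 0], [0.0624, -0.0471, 0], [0.0732, -0.0504, 0], [0.0843, -0.0528, 0], [0.0956, -0.0542, 0]]
-0.14 0.081; -0.135 0.049; -0.13 0.022; -0.125 0.022; -0.12 0.072; -0.115 0.071; -0.11 0.024; -0.105 0.024; -0.1 0.078; -0.095 0.078; -0.09 0.077; -0.085 0.078; -0.08 0.077; -0.075 0.076; -0.07 0.076; -0.065 0.073; -0.06 0.072; -0.055 0.076; -0.05 0.074; -0.045 0.076; -0.04 0.077; -0.035 0.077; -0.03 0.076; -0.025 0.076; -0.02 0.07; -0.015 0.071; -0.01 0.071; -0.005 0.072; 0.0 0.07; 0.005 0.062; 0.01 0.057; 0.015 0.027;
```

>>> {"fn": "jog_arm", "kwargs": {
  "travel": [
    [0.007, -0.0089, 0],
    [0.0147, -0.0172, 0],
    [0.0231, -0.0248, 0],
    [0.0322, -0.0317, 0],
    [0.0418, -0.0377, 0],
    [0.0519, -0.0429, 0],
    [0.0624, -0.0471, 0],
    [0.0732, -0.0504, 0],
    [0.0843, -0.0528, 0],
    [0.0956, -0.0542, 0]
  ],
  "dr": [
    [0, 0, 0],
    [0, 0, 0],
    [0, 0, 0],
    [0, 0, 0],
    [0, 0, 0],
    [0, 0, 0],
    [0, 0, 0],
    [0, 0, 0],
    [0, 0, 0],
    [0, 0, 0]
  ],
  "claw": [0, 0, 0, 0, 0, 0, 0, 0, 0, 0]
}}

```text
time_s: 22.3
tcp_pos: [0.5476, 0.2081, 0.1465]
eef_rot: [-180.0, 0.1, -83.5]
contact_force: [-8.3, 6.7, 3.9]
gripper_width: 0.0272
gripper_force: 30.0
```

```bash
python3 - <<'E'
from h import *
force(); arc(11,np.arange(2,21,2))
E
```

```text
t 22.3 ang 12.1 rad 0.0649 tang resist 8.3 radial -6.67 [-8.3  6.7  3.9] [0.5476 0.2081 0.1465] 0.027229094893911877
[[0.0045, -0.0003, 0], [0.0091, -0.0004, 0], [0.0136, -0.0004, 0], [0.0181, -0.0002, 0], [0.0227, 0.0002, 0], [0.0272, 0.0007, 0], [0.0317, 0.0013, 0], [0.0361, 0.0022, 0], [0.0406, 0.0031, 0], [0.0449, 0.0043, 0]]
```

>>> {"fn": "jog_arm", "kwargs": {
  "travel": [
    [0.0045, 0.0002, 0],
    [0.0091, 0.0003, 0],
    [0.0136, 0.0003, 0],
    [0.0181, 0.0005, 0],
    [0.0227, 0.0008, 0],
    [0.0272, 0.0013, 0],
    [0.0317, 0.002, 0],
    [0.0361, 0.0028, 0],
    [0.0406, 0.0038, 0],
    [0.045, 0.005, 0]
  ],
  "dr": [
    [0, 0, 0],
    [0, 0, 0],
    [0, 0, 0],
    [0, 0, 0],
    [0, 0, 0],
    [0, 0, 0],
    [0, 0, 0],
    [0, 0, 0],
    [0, 0, 0],
    [0, 0, 0]
  ],
  "claw": [0, 0, 0, 0, 0, 0, 0, 0, 0, 0]
}}

```text
time_s: 23.55
tcp_pos: [0.5485, 0.1864, 0.1466]
eef_rot: [-179.9, 0.2, -83.5]
contact_force: [-3.9, 8.6, 0.8]
gripper_width: 0.0269
gripper_force: 30.0
```

```bash
python3 - <<'E'
from h import *
force(); arc(-9,np.arange(1,11))
E
```

```text
t 23.55 ang -7.21 rad 0.0649 tang resist 8.0 radial -4.9 [-3.9  8.6  0.8] [0.5485 0.1864 0.1466] 0.026896613852503696
[[0.0022, 0.0006, 0], [0.0044, 0.0013, 0], [0.0065, 0.002, 0], [0.0087, 0.0027, 0], [0.0108, 0.0035, 0], [0.0129, 0.0043, 0], [0.015, 0.0052, 0], [0.0171, 0.006, 0], [0.0192, 0.007, 0], [0.0212, 0.0079, 0]]
```

>>> {"fn": "jog_arm", "kwargs": {
  "travel": [
    [0.0022, 0.0008, 0],
    [0.0044, 0.0015, 0],
    [0.0065, 0.0022, 0],
    [0.0087, 0.003, 0],
    [0.0108, 0.0037, 0],
    [0.0129, 0.0045, 0],
    [0.015, 0.0054, 0],
    [0.0171, 0.0062, 0],
    [0.0192, 0.0072, 0],
    [0.0212, 0.0081, 0]
  ],
  "dr": [
    [0, 0, 0],
    [0, 0, 0],
    [0, 0, 0],
    [0, 0, 0],
    [0, 0, 0],
    [0, 0, 0],
    [0, 0, 0],
    [0, 0, 0],
    [0, 0, 0],
    [0, 0, 0]
  ],
  "claw": [0, 0, 0, 0, 0, 0, 0, 0, 0, 0]
}}

```text
time_s: 24.8
tcp_pos: [0.5462, 0.1756, 0.1466]
eef_rot: [-179.8, 0.2, -83.5]
contact_force: [-2.0, 9.2, -1.0]
gripper_width: 0.0272
gripper_force: 30.0
```

```bash
python3 - <<'E'
from h import *
force(); arc(-19,np.arange(1,11))
E
```

```text
t 24.8 ang -16.93 rad 0.0649 tang resist 8.25 radial -4.62 [-2.   9.2 -1. ] [0.5462 0.1756 0.1466] 0.027200455434512594
[[0.002, 0.001, 0], [0.0041, 0.002, 0], [0.0061, 0.0031, 0], [0.0081, 0.0042, 0], [0.01, 0.0053, 0], [0.012, 0.0065, 0], [0.0139, 0.0077, 0], [0.0158, 0.0089, 0], [0.0177, 0.0102, 0], [0.0195, 0.0115, 0]]
```

>>> {"fn": "jog_arm", "kwargs": {
  "travel": [
    [0.002, 0.0012, 0],
    [0.0041, 0.0022, 0],
    [0.0061, 0.0033, 0],
    [0.0081, 0.0044, 0],
    [0.01, 0.0055, 0],
    [0.012, 0.0067, 0],
    [0.0139, 0.0079, 0],
    [0.0158, 0.0091, 0],
    [0.0177, 0.0104, 0],
    [0.0195, 0.0117, 0]
  ],
  "dr": [
    [0, 0, 0],
    [0, 0, 0],
    [0, 0, 0],
    [0, 0, 0],
    [0, 0, 0],
    [0, 0, 0],
    [0, 0, 0],
    [0, 0, 0],
    [0, 0, 0],
    [0, 0, 0]
  ],
  "claw": [0, 0, 0, 0, 0, 0, 0, 0, 0, 0]
}}

```text
time_s: 26.05
tcp_pos: [0.5421, 0.1653, 0.1467]
eef_rot: [-179.8, 0.2, -83.5]
contact_force: [2.1, 9.3, -3.3]
gripper_width: 0.0269
gripper_force: 30.0
```

```bash
python3 - <<'E'
from h import *
force(); arc(-29,np.arange(1,11))
E
```

```text
t 26.05 ang -26.69 rad 0.0649 tang resist 9.27 radial -2.28 [ 2.1  9.3 -3.3] [0.5421 0.1653 0.1467] 0.026901452442589683
[[0.0018, 0.0013, 0], [0.0037, 0.0027, 0], [0.0054, 0.0041, 0], [0.0072, 0.0055, 0], [0.0089, 0.007, 0], [0.0107, 0.0085, 0], [0.0123, 0.01, 0], [0.014, 0.0115, 0], [0.0156, 0.0131, 0], [0.0172, 0.0147, 0]]
```

>>> {"fn": "jog_arm", "kwargs": {
  "travel": [
    [0.0018, 0.0013, 0],
    [0.0037, 0.0027, 0],
    [0.0054, 0.0041, 0],
    [0.0072, 0.0055, 0],
    [0.0089, 0.007, 0],
    [0.0107, 0.0085, 0],
    [0.0123, 0.01, 0],
    [0.014, 0.0115, 0],
    [0.0156, 0.0131, 0],
    [0.0172, 0.0147, 0]
  ],
  "dr": [
    [0, 0, 0],
    [0, 0, 0],
    [0, 0, 0],
    [0, 0, 0],
    [0, 0, 0],
    [0, 0, 0],
    [0, 0, 0],
    [0, 0, 0],
    [0, 0, 0],
    [0, 0, 0]
  ],
  "claw": [0, 0, 0, 0, 0, 0, 0, 0, 0, 0]
}}

```text
time_s: 27.3
tcp_pos: [0.5365, 0.1562, 0.1467]
eef_rot: [-179.7, 0.2, -83.5]
contact_force: [4.1, 8.8, -5.6]
gripper_width: 0.0273
gripper_force: 30.0
```

```bash
python3 - <<'E'
from h import *
force(); arc(-39,np.arange(.5,5.1,.5))
E
```

```text
t 27.3 ang -36.21 rad 0.0649 tang resist 9.51 radial -1.93 [ 4.1  8.8 -5.6] [0.5365 0.1562 0.1467] 0.02729800379729529
[[0.0008, 0.0008, 0], [0.0016, 0.0016, 0], [0.0024, 0.0025, 0], [0.0031, 0.0033, 0], [0.0039, 0.0041, 0], [0.0046, 0.005, 0], [0.0054, 0.0058, 0], [0.0061, 0.0067, 0], [0.0069, 0.0075, 0], [0.0076, 0.0084, 0]]
```

>>> {"fn": "jog_arm", "kwargs": {
  "travel": [
    [0.0016, 0.0016, 0],
    [0.0031, 0.0033, 0],
    [0.0046, 0.005, 0],
    [0.0061, 0.0067, 0],
    [0.0076, 0.0084, 0],
    [0.0076, 0.0084, 0],
    [0.0076, 0.0084, 0],
    [0.0076, 0.0084, 0],
    [0.0076, 0.0084, 0],
    [0.0076, 0.0084, 0]
  ],
  "dr": [
    [0, 0, 0],
    [0, 0, 0],
    [0, 0, 0],
    [0, 0, 0],
    [0, 0, 0],
    [0, 0, 0],
    [0, 0, 0],
    [0, 0, 0],
    [0, 0, 0],
    [0, 0, 0]
  ],
  "claw": [0, 0, 0, 0, 0, 0, 0, 0, 0, 0]
}}

```text
time_s: 28.55
tcp_pos: [0.5331, 0.1519, 0.1467]
eef_rot: [-179.7, 0.2, -83.5]
contact_force: [5.8, 9.6, -7.5]
gripper_width: 0.0268
gripper_force: 30.0
```

```bash
python3 - <<'E'
from h import *
force(); arc(-44,np.arange(.5,5.1,.5))
P=cloud(r.capture('top')); X=P[...,0]-.511; Y=P[...,1]-.0783; a=np.radians(6.4)
X,Y=X*np.cos(a)+Y*np.sin(a),-X*np.sin(a)+Y*np.cos(a); Z=P[...,2]
for y in np.arange(-.145,-.02,.003):
    m=(abs(X)<.02)&(abs(Y-y)<.0025)&(Z>.01); print(round(y,3),np.median(Z[m]).round(3) if m.any() else None,end='; ')
E
```

```text
t 28.55 ang -41.02 rad 0.0649 tang resist 11.02 radial -1.9 [ 5.8  9.6 -7.5] [0.5331 0.1519 0.1467] 0.02684545911949492
[[0.0007, 0.0009, 0], [0.0014, 0.0018, 0], [0.0021, 0.0027, 0], [0.0028, 0.0035, 0], [0.0035, 0.0045, 0], [0.0042, 0.0054, 0], [0.0049, 0.0063, 0], [0.0055, 0.0072, 0], [0.0062, 0.0081, 0], [0.0068, 0.0091, 0]]
-0.145 0.081; -0.142 0.081; -0.139 0.08; -0.136 0.058; -0.133 0.023; -0.13 0.024; -0.127 0.023; -0.124 0.024; -0.121 0.069; -0.118 0.072; -0.115 0.072; -0.112 0.074; -0.109 0.076; -0.106 0.076; -0.103 0.077; -0.1 0.076; -0.097 0.076; -0.094 0.077; -0.091 0.077; -0.088 0.076; -0.085 0.075; -0.082 0.076; -0.079 0.076; -0.076 0.076; -0.073 0.076; -0.07 0.074; -0.067 0.076; -0.064 0.076; -0.061 0.075; -0.058 0.076; -0.055 0.077; -0.052 0.077; -0.049 0.078; -0.046 0.078; -0.043 0.076; -0.04 0.076; -0.037 0.077; -0.034 0.077; -0.031 0.072; -0.028 0.071; -0.025 0.072; -0.022 0.071;
```

>>> {"fn": "jog_arm", "kwargs": {
  "travel": [
    [0.0007, 0.0009, 0],
    [0.0014, 0.0018, 0],
    [0.0021, 0.0027, 0],
    [0.0028, 0.0035, 0],
    [0.0035, 0.0045, 0],
    [0.0042, 0.0054, 0],
    [0.0049, 0.0063, 0],
    [0.0055, 0.0072, 0],
    [0.0062, 0.0081, 0],
    [0.0068, 0.0091, 0]
  ],
  "dr": [
    [0, 0, 0],
    [0, 0, 0],
    [0, 0, 0],
    [0, 0, 0],
    [0, 0, 0],
    [0, 0, 0],
    [0, 0, 0],
    [0, 0, 0],
    [0, 0, 0],
    [0, 0, 0]
  ],
  "claw": [0, 0, 0, 0, 0, 0, 0, 0, 0, 0]
}}

```text
time_s: 29.85
tcp_pos: [0.5295, 0.1481, 0.1467]
eef_rot: [-179.6, 0.2, -83.5]
contact_force: [8.9, 9.3, -9.2]
gripper_width: 0.0269
gripper_force: 30.0
```

```bash
python3 - <<'E'
from h import *
force(); arc(-49,np.arange(.5,5.1,.5))
E
```

```text
t 29.85 ang -45.62 rad 0.0649 tang resist 12.87 radial -0.42 [ 8.9  9.3 -9.2] [0.5295 0.1481 0.1467] 0.02694642909949038
[[0.0006, 0.0009, 0], [0.0013, 0.0019, 0], [0.0019, 0.0028, 0], [0.0025, 0.0038, 0], [0.0031, 0.0047, 0], [0.0037, 0.0057, 0], [0.0043, 0.0067, 0], [0.0049, 0.0076, 0], [0.0055, 0.0086, 0], [0.006, 0.0096, 0]]
```

```bash
python3 - <<'E'
from h import *
for i in range(8): r.capture('side'); force()
E
```

```text
t 29.9 ang -45.7 rad 0.0649 tang resist 12.17 radial -1.32 [ 7.8  9.4 -9.2] [0.5294 0.1481 0.1468] 0.027009979188941317
t 29.95 ang -45.7 rad 0.0649 tang resist 11.51 radial -0.51 [ 7.9  8.4 -9.4] [0.5294 0.1481 0.1467] 0.027337323502468133
t 30.0 ang -45.68 rad 0.0649 tang resist 11.71 radial -1.02 [ 7.7  8.9 -8. ] [0.5294 0.1481 0.1467] 0.027266364517426357
t 30.05 ang -45.69 rad 0.0649 tang resist 11.99 radial -0.99 [ 7.9  9.1 -9.8] [0.5294 0.1481 0.1467] 0.027350155012208673
t 30.1 ang -45.7 rad 0.0649 tang resist 11.12 radial -0.28 [ 7.8  8.  -8. ] [0.5294 0.1481 0.1467] 0.02693481086009438
t 30.15 ang -45.69 rad 0.0649 tang resist 10.43 radial -0.74 [ 6.9  7.8 -8.8] [0.5294 0.1481 0.1467] 0.027358763320128713
t 30.2 ang -45.73 rad 0.0649 tang resist 10.98 radial -1.43 [ 6.9  8.7 -7.6] [0.5294 0.148  0.1467] 0.02746232305471381
t 30.25 ang -45.67 rad 0.0649 tang resist 10.39 radial -0.97 [ 6.8  8.  -7.9] [0.5294 0.1481 0.1468] 0.027102777984489818
```

>>> {"fn": "jog_arm", "kwargs": {
  "travel": [
    [0.0003, 0.0005, 0],
    [0.0006, 0.0009, 0],
    [0.001, 0.0014, 0],
    [0.0013, 0.0019, 0],
    [0.0016, 0.0024, 0],
    [0.0019, 0.0028, 0],
    [0.0022, 0.0033, 0],
    [0.0025, 0.0038, 0],
    [0.0028, 0.0043, 0],
    [0.0031, 0.0047, 0]
  ],
  "dr": [
    [0, 0, 0],
    [0, 0, 0],
    [0, 0, 0],
    [0, 0, 0],
    [0, 0, 0],
    [0, 0, 0],
    [0, 0, 0],
    [0, 0, 0],
    [0, 0, 0],
    [0, 0, 0]
  ],
  "claw": [0, 0, 0, 0, 0, 0, 0, 0, 0, 0]
}}

```text
time_s: 31.5
tcp_pos: [0.5275, 0.1463, 0.1468]
eef_rot: [-179.6, 0.2, -83.5]
contact_force: [8.6, 8.1, -10.2]
gripper_width: 0.0273
gripper_force: 30.0
```

```bash
python3 - <<'E'
from h import *
force(); r.capture('side'); force(); arc(-51.5,np.arange(.5,5.1,.5))
E
```

```text
t 31.5 ang -47.97 rad 0.0648 tang resist 11.82 radial -0.24 [  8.6   8.1 -10.2] [0.5275 0.1463 0.1468] 0.027281515560763782
t 31.55 ang -48.0 rad 0.0648 tang resist 12.05 radial -0.16 [ 8.8  8.2 -9.2] [0.5275 0.1463 0.1468] 0.02697037102775464
[[0.0006, 0.001, 0], [0.0012, 0.0019, 0], [0.0018, 0.0029, 0], [0.0023, 0.0039, 0], [0.0029, 0.0049, 0], [0.0035, 0.0059, 0], [0.004, 0.0069, 0], [0.0045, 0.0079, 0], [0.0051, 0.0089, 0], [0.0056, 0.0099, 0]]
```

>>> {"fn": "jog_arm", "kwargs": {
  "travel": [
    [0.0005, 0.0008, 0],
    [0.001, 0.0016, 0],
    [0.0014, 0.0023, 0],
    [0.0018, 0.0031, 0],
    [0.0023, 0.0039, 0],
    [0.0028, 0.0047, 0],
    [0.0032, 0.0055, 0],
    [0.0036, 0.0063, 0],
    [0.0041, 0.0071, 0],
    [0.0045, 0.0079, 0]
  ],
  "dr": [
    [0, 0, 0],
    [0, 0, 0],
    [0, 0, 0],
    [0, 0, 0],
    [0, 0, 0],
    [0, 0, 0],
    [0, 0, 0],
    [0, 0, 0],
    [0, 0, 0],
    [0, 0, 0]
  ],
  "claw": [0, 0, 0, 0, 0, 0, 0, 0, 0, 0]
}}

```text
time_s: 32.8
tcp_pos: [0.5241, 0.1435, 0.1468]
eef_rot: [-179.6, 0.2, -83.5]
contact_force: [10.1, 6.8, -10.2]
gripper_width: 0.0272
gripper_force: 30.0
```

```bash
python3 - <<'E'
from h import *
force(); r.capture('side'); force(); arc(-55.5,np.arange(.5,5.1,.5))
E
```

```text
t 32.8 ang -51.86 rad 0.0648 tang resist 12.16 radial 0.88 [ 10.1   6.8 -10.2] [0.5241 0.1435 0.1468] 0.027237213832628525
t 32.85 ang -51.9 rad 0.0648 tang resist 12.85 radial 0.88 [ 10.7   7.2 -10.7] [0.5241 0.1435 0.1468] 0.02695624688460712
[[0.0005, 0.001, 0], [0.001, 0.002, 0], [0.0016, 0.003, 0], [0.0021, 0.004, 0], [0.0026, 0.0051, 0], [0.003, 0.0061, 0], [0.0035, 0.0071, 0], [0.004, 0.0082, 0], [0.0044, 0.0092, 0], [0.0049, 0.0102, 0]]
```

>>> {"fn": "jog_arm", "kwargs": {
  "travel": [
    [0.0003, 0.0005, 0],
    [0.0005, 0.001, 0],
    [0.0008, 0.0015, 0],
    [0.001, 0.002, 0],
    [0.0013, 0.0025, 0],
    [0.0016, 0.003, 0],
    [0.0019, 0.0035, 0],
    [0.0021, 0.004, 0],
    [0.0023, 0.0045, 0],
    [0.0026, 0.0051, 0]
  ],
  "dr": [
    [0, 0, 0],
    [0, 0, 0],
    [0, 0, 0],
    [0, 0, 0],
    [0, 0, 0],
    [0, 0, 0],
    [0, 0, 0],
    [0, 0, 0],
    [0, 0, 0],
    [0, 0, 0]
  ],
  "claw": [0, 0, 0, 0, 0, 0, 0, 0, 0, 0]
}}

```text
time_s: 34.1
tcp_pos: [0.5219, 0.1419, 0.1468]
eef_rot: [-179.5, 0.2, -83.5]
contact_force: [12.2, 6.2, -12.1]
gripper_width: 0.0274
gripper_force: 30.0
```

```bash
python3 - <<'E'
from h import *
force(); r.capture('side'); force(); r.capture('side'); force()
E
```

```text
t 34.1 ang -54.27 rad 0.0648 tang resist 13.58 radial 2.09 [ 12.2   6.2 -12.1] [0.5219 0.1419 0.1468] 0.027442092375479777
t 34.15 ang -54.34 rad 0.0648 tang resist 13.26 radial 0.67 [ 11.2   7.2 -11.5] [0.5219 0.1418 0.1468] 0.027374694921896488
t 34.2 ang -54.34 rad 0.0648 tang resist 13.65 radial 2.3 [ 12.4   6.1 -11.7] [0.5219 0.1418 0.1468] 0.02735006940240401
```

>>> {"fn": "jog_arm", "kwargs": {
  "travel": [
    [-0.0005, -0.001, 0],
    [-0.001, -0.002, 0],
    [-0.0016, -0.003, 0],
    [-0.0016, -0.003, 0],
    [-0.0016, -0.003, 0],
    [-0.0016, -0.003, 0],
    [-0.0016, -0.003, 0],
    [-0.0016, -0.003, 0],
    [-0.0016, -0.003, 0],
    [-0.0016, -0.003, 0]
  ],
  "dr": [
    [0, 0, 0],
    [0, 0, 0],
    [0, 0, 0],
    [0, 0, 0],
    [0, 0, 0],
    [0, 0, 0],
    [0, 0, 0],
    [0, 0, 0],
    [0, 0, 0],
    [0, 0, 0]
  ],
  "claw": [0, 0, 0, 0, 0, 0.6, 0.8, 0.8, 0.8, 0.8]
}}

```text
time_s: 35.45
tcp_pos: [0.5193, 0.14, 0.1466]
eef_rot: [-180.0, -0.0, -83.5]
contact_force: [0.5, -0.6, -0.1]
gripper_width: 0.0683
gripper_force: 0.0
```

>>> {"fn": "jog_arm", "kwargs": {
  "travel": [
    [0, 0, -0.01],
    [0, 0, -0.04],
    [0, 0, -0.1],
    [0, 0, -0.18],
    [0, 0, -0.26],
    [0, 0, -0.3],
    [0, 0, -0.3],
    [0, 0, -0.3],
    [0, 0, -0.3],
    [0, 0, -0.3]
  ],
  "dr": [
    [0, 0, 0],
    [0, 0, 0],
    [0, 0, 0],
    [0, 0, 0],
    [0, 0, 0],
    [0, 0, 0],
    [0, 0, 0],
    [0, 0, 0],
    [0, 0, 0],
    [0, 0, 0]
  ],
  "claw": [1, 1, 1, 1, 1, 1, 1, 1, 1, 1]
}}

```text
time_s: 36.7
tcp_pos: [0.5191, 0.1399, 0.2959]
eef_rot: [179.9, -0.0, -83.5]
contact_force: [0.5, -0.2, 0.2]
gripper_width: 0.0875
gripper_force: 0.0
```

```bash
python3 - <<'E'
from h import *
s=force(); c=r.capture('wrist'); save(c,'w5.png'); c=r.capture('top'); P=cloud(c); Z=P[...,2]
m=(Z>.185)&(Z<.2)&(np.hypot(P[...,0]-.522,P[...,1]-.142)<.03); print(m.sum(),np.median(P[m],0) if m.any() else '')
E
```

```text
t 36.7 ang -57.32 rad 0.0649 tang resist 0.32 radial 0.4 [ 0.5 -0.2  0.2] [0.5191 0.1399 0.2959] 0.08745347149010571
0
```

View pics/w5.png

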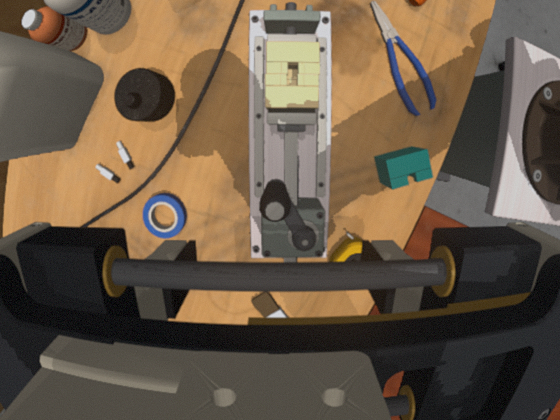

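The two halves are closed between anvil and jaw at (292,75), and the sleeve at (275,205) is free with the gripper clear. Handing in.

```bash
python3 -c "
from plant import r
print(r.close_job())"
```

```text
the job is handed in; nothing more can be done
None
```

I stood half_b in the channel with its cavity facing half_a. I then turned the crank by its sleeve until the grip needed about 13.5 N, some 5 N over the 8.5 N empty run. I let go and handed the job in at about 37 s; the force readings scatter by roughly ±0.5 N, and no result came back.

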